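# Put the three plugged gears in their keyed holders

### The arm

A 6-joint arm with a two-finger parallel gripper is mounted at the origin on the work surface. World frame = base frame: x ahead of the robot, y to its left, z up, the work surface at z = 0. Lengths are in m, angles in degrees, forces in N, time in s.
With the tool pointing down it reaches from about 0.4 to 0.825 m from the base axis. Payload 7 kg.
Tool frame: the origin (TCP) lies on the centre line of the jaws, within the pads' length; the fingertips stand 14 mm ahead of it and the grasp point (between the pads) lies 5 mm behind it; z points along the fingers, y is the line along which they close (so a half turn about z gives the same grasp; the last joint's range is limited). The gripper opens to 88 mm and grips with 3 to 60 N. Pads are 19 mm wide; open, the fingers measure 130 mm over their backs; the gripper's body (78 mm by 193 mm) begins 47 mm behind the grasp point.
Start: joints at [-53.451, 20.546, 0.682, 0, -70.136, -16.507], TCP at [0.231, -0.634, 0.213] pointing down, gripper open.
Joint ranges: [-176.03, 176.03], [-82.01, 121.73], [-58.28, 71.71], [-173.87, 95.51], [-174.79, -0.11], [-173.66, 173.66]. Speed limits (degrees/s): [136.94, 136.94, 172.46, 180, 180, 180].

### API

Orientations are given as [roll, pitch, yaw] about the fixed x, y, z axes, in that order (R = Rz(yaw) Ry(pitch) Rx(roll)).
In Python, from plant import r gives the robot as it stands.
- The arm moves only by the tool send_rows, never from a script. Its argument "steps" is a list of rows, each an object with "dp": the shift along the tool's x, y, z in mm, a list of three; "roll": the turn about the tool's z in rad; "jaw": the opening in per cent of the stroke, from 0 (shut) to 100 (fully open). In form: [{"dp": [tx, ty, tz], "roll": roll, "jaw": jaw}, ...]. A call has 1 to 5 rows; each row is the pose to reach, as a shift and turn from the pose commanded when the call began, along the tool's axes at that moment; what a row does not reach only later rows make up. A row lasts 1/8 s, in which the tool goes at most 62.5 mm and 10.7 degrees, less where a joint would pass 70% of its speed; a pose out of reach is approached as far as the arm can. A call with a gripper value outside its range is refused whole. The fingers move at their own pace and stop on an object; "newtons" is the grip in N (left out, the last holds). Time passes only in rows, so rows that repeat a pose let the fingers close. It gives the time, the measured TCP pose, the force, the opening and the grip force at its end, in the units of the state.
- r.get_state(): the state, without advancing time (a new reading comes with each control period).
- r.capture(name): name is "side" or "top" or "wrist"; returns a dict with "image" (400x640x3 uint8, blue, green, red), "K" (3x3 intrinsics, pixels), "rvec" (rotation vector, rad) and "tvec" (3), from world to camera coordinates, as OpenCV has them. Camera axes: x right, y down, z forward; pixel columns grow to the right and rows downward; lengths in m; the calibration is good to about 2 mm. A picture is of the moment at which its call begins. There is no depth.
- r.close_job(): hands the job in; it is judged then, once.
The state is a dict: "time_s": time; "joints": joint angles; "qd": joint speeds; "joint_torque": joint torques, N m; "tcp_pos": TCP position; "eef_rot": TCP orientation; "contact_force": force on the tool from outside, world axes, zero at the start; "moment": the same for the moment, N m; "gripper_width": finger opening in m; "gripper_force": force on a finger pad.
Only numpy, scipy, OpenCV 4.12 (cv2) and the standard library are available. Lean on these libraries where they do the work, as an engineer would, in place of code of your own. Each camera call takes 0.05 s, during which the arm holds its last target. There are 200 camera calls.

### The job

Put each of the three gears that have a coloured plug into the holder of the same colour, lying flat on its floor with the brass tab in the notch of the wall. Set the gears down without dropping them and let go; leave the worn dark gear, the bearing, the shaft and the screwdriver where they are.

Things in the scene. Friction and masses are not known exactly. Their poses are not given: they have to be found in the camera images.
- large_gear_center (a point): Large steel gear lying flat, red plug on top, loose, under 0.85 kg, 64 mm tall: disc 90 mm across, 18 thick; above it a round upright hub, 34 mm diameter, 18 to 60 mm above the underside (grip here, any direction). Brass tab at the underside, 14 wide, 8 high, 13 mm out beyond the teeth. Point: on the axis, 32 mm above the underside; z up, x from the axis to the tab.
- medium_gear_center (a point): Medium steel gear lying flat, yellow plug on top, loose, under 0.85 kg, 64 mm tall: disc 76 mm across, 18 thick; above it a round upright hub, 34 mm diameter, 18 to 60 mm above the underside (grip here, any direction). Brass tab at the underside, 14 wide, 8 high, 13 mm out beyond the teeth. Point: on the axis, 32 mm above the underside; z up, x from the axis to the tab.
- small_gear_center (a point): Small steel gear lying flat, blue plug on top, loose, under 0.85 kg, 64 mm tall: disc 62 mm across, 18 thick; above it a round upright hub, 34 mm diameter, 18 to 60 mm above the underside (grip here, any direction). Brass tab at the underside, 14 wide, 8 high, 13 mm out beyond the teeth. Point: on the axis, 32 mm above the underside; z up, x from the axis to the tab.
- large_nest: Red round holder fixed to the bench, with a black floor. Floor 6 mm above the bench; inside diameter 104 mm; wall 6 mm thick, its top 16 mm above the bench. One notch in the wall, 28 mm wide, open down to the (black) floor, takes the tab. Origin: on its axis at bench height (6 mm below the floor); z up, x from the axis to the notch's middle.
- medium_nest: Yellow round holder fixed to the bench, with a black floor. Floor 6 mm above the bench; inside diameter 90 mm; wall 6 mm thick, its top 16 mm above the bench. One notch in the wall, 28 mm wide, open down to the (black) floor, takes the tab. Origin: on its axis at bench height (6 mm below the floor); z up, x from the axis to the notch's middle.
- small_nest: Blue round holder fixed to the bench, with a black floor. Floor 6 mm above the bench; inside diameter 76 mm; wall 6 mm thick, its top 16 mm above the bench. One notch in the wall, 28 mm wide, open down to the (black) floor, takes the tab. Origin: on its axis at bench height (6 mm below the floor); z up, x from the axis to the notch's middle.
- worn_gear_center (a point): Worn dark gear without a coloured plug or tab, loose: disc 72 mm across, 18 mm thick, hub 36 mm across, 48 mm tall in all. Stays where it is. Point: on its axis, 24 mm above the underside. z is up.
- bearing: Ball bearing lying flat, loose, 72 mm across, 18 mm thick. Stays where it is. Origin: centre of its underside, z up.
- pinion_shaft: Shaft standing upright on its 72 mm gear, loose, 133 mm tall. Stays where it is. Origin: centre of its underside, z up.
- screwdriver: Orange-handled screwdriver lying on the bench, loose, about 0.2 m long, 26 mm high. Stays where it is. Origin: underside of the middle, x along it towards the tip.
Mind the look-alikes: they are no part of the job. What is shaped like the part that bears large_gear_center but green or pink is not meant.

How it is judged (in metres and radians):
At the end, for the whole second after the job is handed in: Each plugged gear rests flat (tilt under 0.05 rad) on the floor of the holder of its own colour, its axis within 12 mm of the holder's and its centre less than 41 mm above the holder's origin (38 mm when fully down), its tab in the notch (within 0.45 rad), released and still (horizontal distance between large_gear_center and large_nest below 0.012 m and z of large_gear_center in the frame of large_nest below 0.041 m and angle between each of large_gear_center, medium_gear_center, small_gear_center's own z axis and vertical below 0.05 rad and angle between the x axis of large_gear_center and the x axis of large_nest, either way round below 0.45 rad and linear speed of each of large_gear, medium_gear, small_gear below 0.01 m/s and angular speed of each of large_gear, medium_gear, small_gear below 0.1 rad/s and horizontal distance between medium_gear_center and medium_nest below 0.012 m and z of medium_gear_center in the frame of medium_nest below 0.041 m and angle between the x axis of medium_gear_center and the x axis of medium_nest, either way round below 0.45 rad and horizontal distance between small_gear_center and small_nest below 0.012 m and z of small_gear_center in the frame of small_nest below 0.041 m and angle between the x axis of small_gear_center and the x axis of small_nest, either way round below 0.45 rad); the robot touches nothing.
It fails at once if a plugged gear is dropped or thrown (moves faster than 0.7 m/s while not held) ((linear speed of large_gear above 0.7 m/s and contact force between the fingers and large_gear below 0.1 N) or (linear speed of medium_gear above 0.7 m/s and contact force between the fingers and medium_gear below 0.1 N) or (linear speed of small_gear above 0.7 m/s and contact force between the fingers and small_gear below 0.1 N)).
It fails at once if the worn gear is moved by more than 15 mm (distance of worn_gear_center from where it was at the start of the episode above 0.015 m).
It fails at once if the bearing is moved by more than 15 mm (distance of bearing from where it was at the start of the episode above 0.015 m).
It fails at once if the pinion shaft is moved by more than 15 mm (distance of pinion_shaft from where it was at the start of the episode above 0.015 m).
It fails at once if the screwdriver is moved by more than 15 mm (distance of screwdriver from where it was at the start of the episode above 0.015 m).
It also fails if it takes over 96 s, if anything falls off the work surface, if the arm or the gripper's body presses on something with over 40 N, if the wrist force passes 120 N, or if a joint passes its speed limit or range.

## Working session

There is one attempt and no reset: what is moved stays moved. The work goes in short steps, Python scripts to look and compute and a tool call to move; the robot and the scene stay as the last step left them, time stands still between calls to the robot, and variables do not carry over. Pictures are saved under pics/ and viewed, at most 14 in all, crops included, and the job is handed in when it is done.

Besides the shell and the picture viewer there is one more tool, called after "Request:" by a JSON object that holds its "method" and its "body". send_rows: Moves the arm, as the interface text tells. Its arguments: {"type":"object","properties":{"steps":{"type":"array","items":{"type":"object","properties":{"dp":{"type":"array","items":{"type":"number"}},"roll":{"type":"number"},"jaw":{"type":"number"}}}},"newtons":{"type":"number"}},"required":["steps"]}

```bash
mkdir -p pics
python3 - <<'E'
from plant import r
import cv2,pickle
print(r.get_state())
d={}
for n in("side","top","wrist"):
    c=r.capture(n);d[n]=c;cv2.imwrite(f"pics/{n}0.png",c["image"])
    print(n,c["K"].tolist(),c["rvec"],c["tvec"])
pickle.dump(d,open("c0.pkl","wb"))
E
```

```text
{'time_s': 0.0, 'joints': array([-5.34514841e+01,  2.05920286e+01,  6.34608318e-01, -2.02893920e-02,
       -7.01348279e+01, -1.65072007e+01]), 'qd': array([ 0.0932137 , -0.12806539,  0.07086463, -0.0323869 ,  0.0863354 ,
        0.00272628]), 'joint_torque': array([ 8.84177389e-04, -5.82721925e+01,  2.93060660e+01,  6.99704200e+00,
        7.00753473e-03, -1.58020171e-04]), 'tcp_pos': array([ 0.23113107, -0.63366495,  0.2125218 ]), 'eef_rot': array([ 1.79906134e+02, -7.92641545e-03, -1.59965588e+02]), 'contact_force': array([ 0.44395651, -0.28796183,  0.01431325]), 'moment': array([0.05645882, 0.03122951, 0.01576819]), 'gripper_force': 0.0, 'gripper_width': 0.08774002419107634}
side [[433.93917025921104, 0.0, 328.1369318745138], [0.0, 433.93917025921104, 202.72100760124027], [0.0, 0.0, 1.0]] [ 0.23429387 -2.7032301   1.42766315] [0.48182294 0.08155987 1.35220254]
top [[484.46105028067757, 0.0, 325.7948592991037], [0.0, 484.46105028067757, 193.67858710367807], [0.0, 0.0, 1.0]] [ 2.11379001 -2.10905209  0.19076911] [0.03521407 0.48467574 1.69890902]
wrist [[302.1698034171907, 0.0, 317.1204449171419], [0.0, 302.1698034171907, 203.66681145355616], [0.0, 0.0, 1.0]] [-1.69276357 -2.41915442 -0.35858623] [ 0.67452932 -0.03564992  0.39021327]
```

View pics/top0.png

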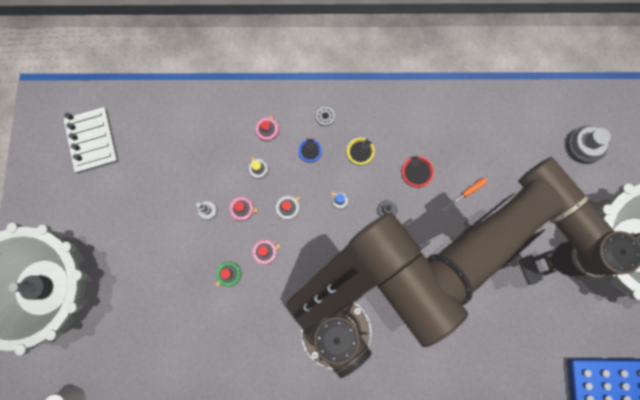

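View pics/side0.png

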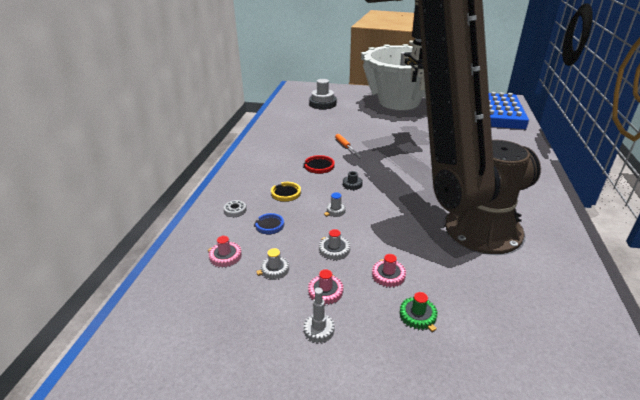

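The top view shows these red-plug look-alikes: pink at (267,128), (241,208) and (263,251), and green at (228,272). The steel gear with the red plug is at (287,207), the yellow-plug gear at (257,168) and the blue-plug gear at (340,199). The holders are red (417,171), yellow (360,151) and blue (310,150). I'll check this choice in an enlarged crop.

Run:
```python
import cv2,pickle
d=pickle.load(open("c0.pkl","rb"))
a=d["top"]["image"][105:255,240:440]
cv2.imwrite("pics/topcrop.png",cv2.resize(a,None,fx=4,fy=4,interpolation=cv2.INTER_CUBIC))
a=d["side"]["image"][140:290,200:400]
cv2.imwrite("pics/sidecrop.png",cv2.resize(a,None,fx=4,fy=4,interpolation=cv2.INTER_CUBIC))
```

```text
(no output)
```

View pics/topcrop.png

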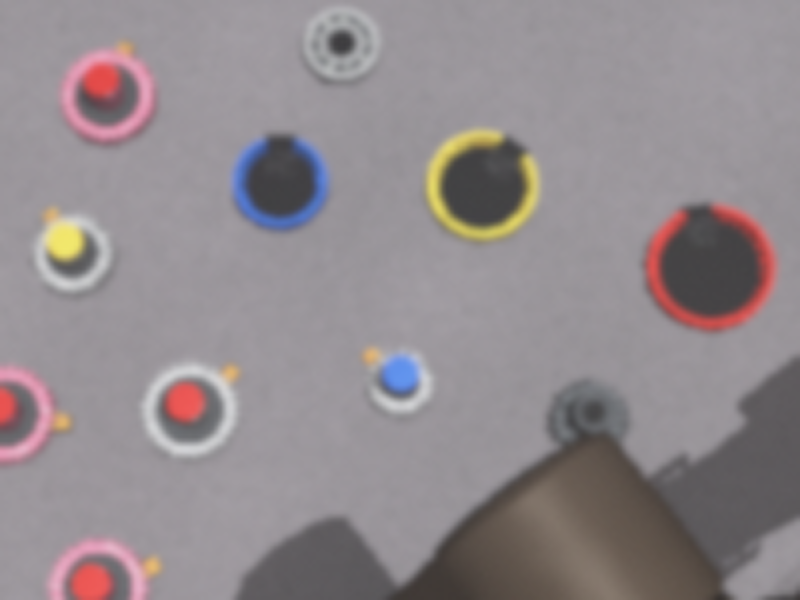

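View pics/sidecrop.png

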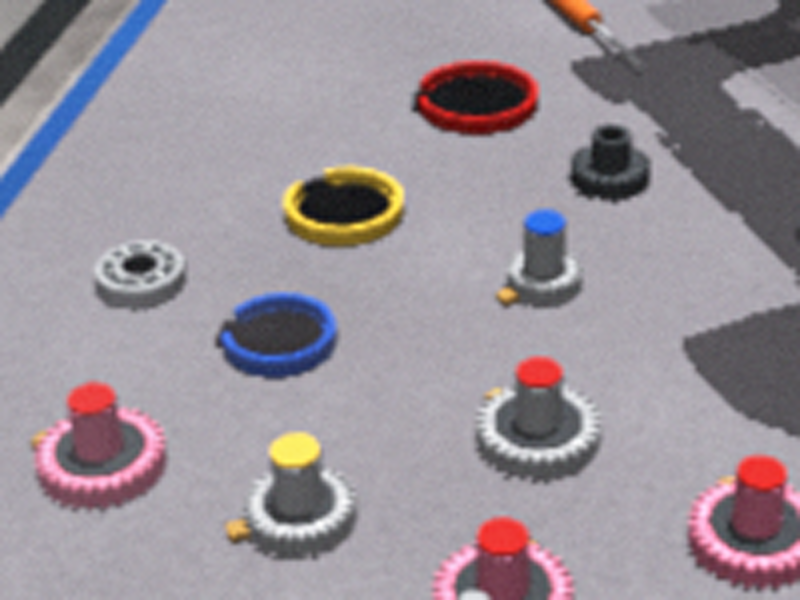

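The crops confirm the choice. In the top crop the steel gears are red (185,402), yellow (66,242) and blue (401,374), each with a white rim and a tab. The notches are at red (699,211), yellow (514,148) and blue (280,142).

```bash
cat > h.py <<'E'
import numpy as np,cv2
def P(c):
    R=cv2.Rodrigues(np.array(c["rvec"],float))[0]; return R,np.array(c["tvec"],float).ravel(),np.array(c["K"])
def onplane(c,uv,z):
    R,t,K=P(c); d=R.T@np.linalg.inv(K)@[*uv,1.]; o=-R.T@t; return o+d*(z-o[2])/d[2]
def tri(c1,p1,c2,p2):
    M=[]
    for c,p in((c1,p1),(c2,p2)):
        R,t,K=P(c);M.append(K@np.c_[R,t])
    X=cv2.triangulatePoints(M[0],M[1],np.float64(p1).reshape(2,1),np.float64(p2).reshape(2,1)).ravel();return X[:3]/X[3]
def proj(c,X): 
    R,t,K=P(c);return cv2.projectPoints(np.float64([X]),R,t,K,None)[0].ravel()
E
python3 - <<'E'
import pickle
from h import *
d=pickle.load(open("c0.pkl","rb"));T,S=d["top"],d["side"]
ft=lambda u:(u[0]/4-.375+240,u[1]/4-.375+105)
fs=lambda u:(u[0]/4-.375+200,u[1]/4-.375+140)
g={"red":((185,402),(540,373),(231,373)),"yel":((66,242),(295,450),(51,215)),"blu":((401,374),(545,222),(372,355))}
for k,(a,b,t) in g.items():
    X=tri(T,ft(a),S,fs(b));tb=onplane(T,ft(t),.008);X6=onplane(T,ft(a),.064);e=tb-X6
    print(k,X.round(4),X6.round(4),onplane(S,fs(b),.064).round(4),"tab",tb.round(4),np.hypot(*e[:2]).round(3),np.degrees(np.arctan2(e[1],e[0])).round(1))
n={"red":((711,267),(479,92),(699,211)),"yel":((483,185),(344,200),(514,148)),"blu":((281,181),(279,330),(280,142))}
for k,(a,b,t) in n.items():
    X=tri(T,ft(a),S,fs(b));tb=onplane(T,ft(t),.012);X6=onplane(T,ft(a),.016);e=tb-X6
    print(k,X.round(4),X6.round(4),onplane(S,fs(b),.016).round(4),"notch",np.hypot(*e[:2]).round(3),np.degrees(np.arctan2(e[1],e[0])).round(1))
for k,p in {"bear":(341,43),"worn":(593,412),"shaft":None}.items():
    if p: print(k,onplane(T,ft(p),.03).round(3))
print("shaft",onplane(T,(207,210),.06).round(3))
for k,p in {"p1":(267,128),"p2":(241,208),"p3":(263,251)}.items(): print(k,onplane(T,p,.06).round(3))
print("sd",onplane(T,(460,196),.01),onplane(T,(487,180),.01))
E
```

```text
red [0.44   0.1782 0.062 ] [0.4398 0.178  0.064 ] [0.4394 0.1808 0.064 ] tab [0.4767 0.1417 0.008 ] 0.052 -44.6
yel [0.5877 0.2892 0.062 ] [0.5867 0.2888 0.064 ] [0.5876 0.2913 0.064 ] tab [0.6274 0.313  0.008 ] 0.047 30.7
blu [ 0.466  -0.0142  0.0625] [ 0.4653 -0.0142  0.064 ] [ 0.4661 -0.0121  0.064 ] tab [0.4937 0.0117 0.008 ] 0.038 42.4
red [ 0.5755 -0.3018  0.0135] [ 0.5752 -0.3013  0.016 ] [ 0.5743 -0.2972  0.016 ] notch 0.055 9.0
yel [ 0.6548 -0.0919  0.0133] [ 0.654  -0.0917  0.016 ] [ 0.6537 -0.0878  0.016 ] notch 0.048 -38.6
blu [0.6591 0.0972 0.0114] [0.658 0.097 0.016] [0.6567 0.1031 0.016 ] notch 0.039 2.2
bear [0.789 0.041 0.03 ]
worn [ 0.437 -0.188  0.03 ]
shaft [0.422 0.46  0.06 ]
p1 [0.729 0.254 0.06 ]
p2 [0.43  0.339 0.06 ]
p3 [0.277 0.255 0.06 ]
sd [ 0.48378162 -0.45517158  0.01      ] [ 0.54394236 -0.55729622  0.01      ]
```

```bash
cat >> h.py <<'E'
def go(x,y,z,yaw=None):
    from plant import r
    from scipy.spatial.transform import Rotation as Ro
    s=r.get_state();R=Ro.from_euler("xyz",s["eef_rot"],degrees=True)
    dp=R.inv().apply(np.array([x,y,z])-s["tcp_pos"])*1000
    a=0 if yaw is None else -(((yaw-s["eef_rot"][2])+180)%360-180)
    print("t",s["time_s"],"tcp",s["tcp_pos"].round(4),s["eef_rot"].round(2),"dp",dp.round(1),"roll",np.radians(a).round(3))
E
python3 -c "
from h import *
go(.4655,-.0135,.2,-160)"
```

```text
t 0.15 tcp [ 0.2312 -0.6338  0.2128] [ 1.7993e+02 -1.0000e-02 -1.5996e+02] dp [-432.7  502.4   13.4] roll 0.001
```

Request:
{"method": "send_rows", "body": {"steps": [{"dp":[-20,23,1],"roll":0,"jaw":100},{"dp":[-50,58,2],"roll":0,"jaw":100},{"dp":[-85,99,3],"roll":0,"jaw":100},{"dp":[-120,139,4],"roll":0,"jaw":100},{"dp":[-155,180,5],"roll":0,"jaw":100}], "newtons": 30}}

```text
time_s: 0.78
tcp_pos: [0.3155, -0.4103, 0.2083]
eef_rot: [180.0, -0.0, -160.0]
contact_force: [0.3, -0.2, 1.0]
gripper_width: 0.0878
gripper_force: 0.0
```

Request:
{"method": "send_rows", "body": {"steps": [{"dp":[-35,41,1],"roll":0,"jaw":100},{"dp":[-70,81,2],"roll":0,"jaw":100},{"dp":[-105,122,3],"roll":0,"jaw":100},{"dp":[-140,162,4],"roll":0,"jaw":100},{"dp":[-170,197,5],"roll":0,"jaw":100}]}}

```text
time_s: 1.4
tcp_pos: [0.4077, -0.1668, 0.2036]
eef_rot: [-180.0, 0.0, -159.9]
contact_force: [0.2, 0.5, -0.5]
gripper_width: 0.0878
gripper_force: 0.0
```

Request:
{"method": "send_rows", "body": {"steps": [{"dp":[-30,35,1],"roll":0,"jaw":100},{"dp":[-60,70,2],"roll":0,"jaw":100},{"dp":[-85,99,3],"roll":0,"jaw":100},{"dp":[-108,125,4],"roll":0,"jaw":100},{"dp":[-108,125,4],"roll":0,"jaw":100}]}}

```text
time_s: 2.02
tcp_pos: [0.4666, -0.0124, 0.1992]
eef_rot: [180.0, -0.0, -159.8]
contact_force: [-0.3, -0.4, 0.3]
gripper_width: 0.088
gripper_force: 0.0
```

Run:
```python
from plant import r
import cv2,pickle
from h import *
c=r.capture("wrist");t=r.capture("top");pickle.dump((c,t),open("c1.pkl","wb"));cv2.imwrite("pics/w1.png",c["image"])
go(.4655,-.0135,.037,-160)
print(proj(c,[.4655,-.0135,.064]))
print(proj(c,[.658,.099,.016]),proj(c,[.697,.0985,.012]))
```

```text
t 2.125 tcp [ 0.4657 -0.014   0.1992] [ 1.8000e+02 -4.0000e-02 -1.5991e+02] dp [-1.000e-01  5.000e-01  1.622e+02] roll 0.002
[316.70508074 189.8664959 ]
[344.68306222 333.09120505] [334.19073003 352.06103553]
```

View pics/w1.png

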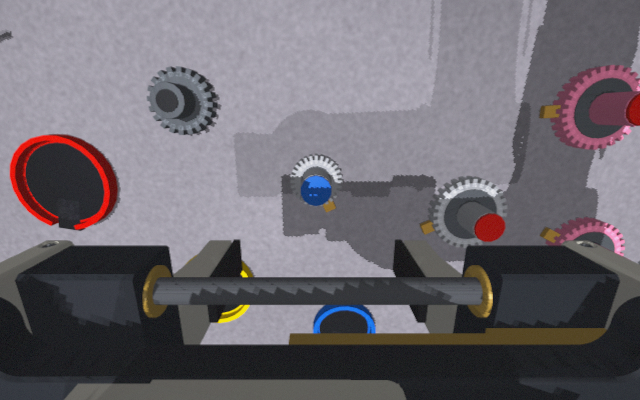

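The wrist view has the blue plug at (316,190), against a predicted (317,190). I'll descend and grip.

Request:
{"method": "send_rows", "body": {"steps": [{"dp":[0,0,40],"roll":0,"jaw":100},{"dp":[0,0,80],"roll":0,"jaw":100},{"dp":[0,0,115],"roll":0,"jaw":100},{"dp":[0,0,145],"roll":0,"jaw":100},{"dp":[0,0,162],"roll":0,"jaw":100}]}}

```text
time_s: 2.75
tcp_pos: [0.4649, -0.0154, 0.0361]
eef_rot: [180.0, -0.1, -160.0]
contact_force: [-0.5, 1.0, -0.5]
gripper_width: 0.0878
gripper_force: 0.0
```

Request:
{"method": "send_rows", "body": {"steps": [{"dp":[0,0,0],"roll":0,"jaw":70},{"dp":[0,0,0],"roll":0,"jaw":50},{"dp":[0,0,0],"roll":0,"jaw":30},{"dp":[0,0,0],"roll":0,"jaw":20},{"dp":[0,0,0],"roll":0,"jaw":20}], "newtons": 40}}

```text
time_s: 3.38
tcp_pos: [0.4662, -0.014, 0.0378]
eef_rot: [180.0, 0.0, -160.0]
contact_force: [-1.0, 0.5, -1.0]
gripper_width: 0.0431
gripper_force: 0.0
```

Request:
{"method": "send_rows", "body": {"steps": [{"dp":[0,0,0],"roll":0,"jaw":20},{"dp":[0,0,0],"roll":0,"jaw":20},{"dp":[0,0,0],"roll":0,"jaw":20}]}}

```text
time_s: 3.75
tcp_pos: [0.4662, -0.0141, 0.0376]
eef_rot: [-180.0, 0.0, -159.9]
contact_force: [-0.9, -0.2, 3.5]
gripper_width: 0.0325
gripper_force: 40.0
```

Gripped. Next I'll lift and check.

Request:
{"method": "send_rows", "body": {"steps": [{"dp":[0,0,-10],"roll":0,"jaw":20},{"dp":[0,0,-30],"roll":0,"jaw":20},{"dp":[0,0,-55],"roll":0,"jaw":20},{"dp":[0,0,-80],"roll":0,"jaw":20},{"dp":[0,0,-100],"roll":0,"jaw":20}]}}

```text
time_s: 4.38
tcp_pos: [0.4658, -0.0141, 0.1387]
eef_rot: [180.0, 0.0, -160.0]
contact_force: [0.5, -0.6, -3.4]
gripper_width: 0.0327
gripper_force: 40.0
```

```bash
python3 -c "
from h import *
go(.6577,.0985,.138,-200)"
```

```text
t 4.375 tcp [ 0.4658 -0.0141  0.1387] [ 1.7998e+02  2.0000e-02 -1.5996e+02] dp [-218.9   40.     0.8] roll 0.699
```

Request:
{"method": "send_rows", "body": {"steps": [{"dp":[-30,5,0],"roll":0.1,"jaw":20},{"dp":[-80,15,0],"roll":0.25,"jaw":20},{"dp":[-135,25,0],"roll":0.42,"jaw":20},{"dp":[-185,34,0],"roll":0.58,"jaw":20},{"dp":[-219,40,0],"roll":0.7,"jaw":20}]}}

```text
time_s: 5.0
tcp_pos: [0.6593, 0.0996, 0.137]
eef_rot: [-180.0, -0.1, 159.7]
contact_force: [1.0, -0.9, -2.5]
gripper_width: 0.0323
gripper_force: 40.0
```

Request:
{"method": "send_rows", "body": {"steps": [{"dp":[0,0,0],"roll":0,"jaw":20},{"dp":[0,0,0],"roll":0,"jaw":20}]}}

```text
time_s: 5.25
tcp_pos: [0.6571, 0.0982, 0.1369]
eef_rot: [-179.9, -0.1, 160.0]
contact_force: [0.0, -0.1, -2.7]
gripper_width: 0.0329
gripper_force: 40.0
```

Run:
```python
from plant import r
import cv2,pickle
from h import *
c=r.capture("top");s=r.capture("side");w=r.capture("wrist");pickle.dump((c,s,w),open("c2.pkl","wb"))
z=lambda im,x,y:cv2.resize(im[y:y+75,x:x+100],None,fx=4,fy=4,interpolation=cv2.INTER_CUBIC)
a=np.vstack([np.hstack([z(s["image"],210,150),z(c["image"],270,110)]),cv2.resize(w["image"],(480,300)).copy() if 0 else cv2.resize(w["image"][80:360,133:507],(800,300))])
cv2.imwrite("pics/p2.png",a)
go(.6577,.0985,.138,-200)
```

```text
t 5.4 tcp [0.6573 0.098  0.1378] [ 1.8000e+02 -1.0000e-02  1.5995e+02] dp [-0.2  0.6 -0.2] roll -0.001
```

View pics/p2.png

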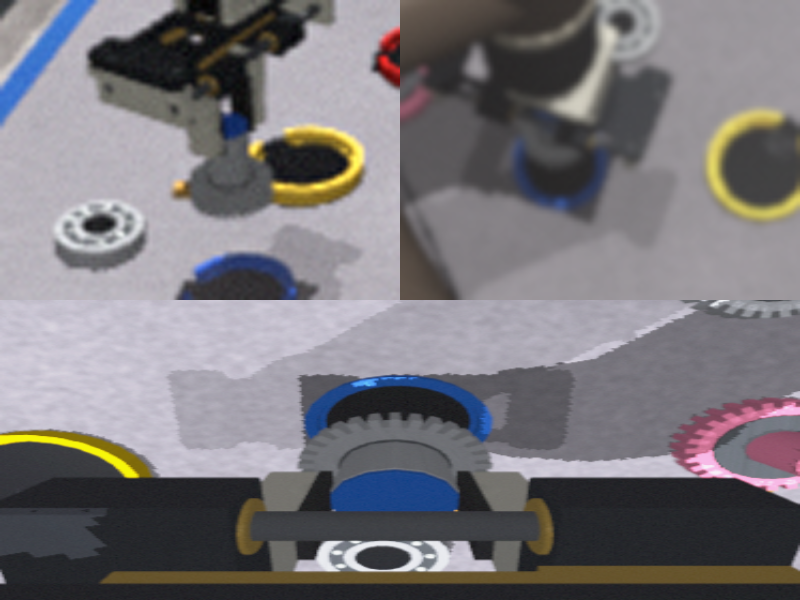

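The gear is held with its tab towards +x (side crop (180,188)), and it sits centred over the blue holder. I'll lower it.

Request:
{"method": "send_rows", "body": {"steps": [{"dp":[0,0,20],"roll":0,"jaw":20},{"dp":[0,0,40],"roll":0,"jaw":20},{"dp":[0,0,60],"roll":0,"jaw":20},{"dp":[0,0,74],"roll":0,"jaw":20},{"dp":[0,0,80],"roll":0,"jaw":20}]}}

```text
time_s: 6.02
tcp_pos: [0.6576, 0.0982, 0.057]
eef_rot: [-180.0, -0.0, 159.9]
contact_force: [0.3, -0.0, -1.7]
gripper_width: 0.0328
gripper_force: 40.0
```

Request:
{"method": "send_rows", "body": {"steps": [{"dp":[0,0,4],"roll":0,"jaw":20},{"dp":[0,0,8],"roll":0,"jaw":20},{"dp":[0,0,11],"roll":0,"jaw":20},{"dp":[0,0,13],"roll":0,"jaw":20},{"dp":[0,0,13],"roll":0,"jaw":20}]}}

```text
time_s: 6.65
tcp_pos: [0.658, 0.0985, 0.0444]
eef_rot: [-180.0, -0.0, 159.9]
contact_force: [-0.7, 0.5, -3.1]
gripper_width: 0.0324
gripper_force: 40.0
```

Request:
{"method": "send_rows", "body": {"steps": [{"dp":[0,0,1],"roll":0,"jaw":20},{"dp":[0,0,1],"roll":0,"jaw":20},{"dp":[0,0,1],"roll":0,"jaw":20}]}}

```text
time_s: 7.02
tcp_pos: [0.6583, 0.0986, 0.0437]
eef_rot: [180.0, 0.0, 159.9]
contact_force: [0.5, 0.7, -0.8]
gripper_width: 0.0327
gripper_force: 40.0
```

Request:
{"method": "send_rows", "body": {"steps": [{"dp":[0,0,0.5],"roll":0,"jaw":20},{"dp":[0,0,0.8],"roll":0,"jaw":20},{"dp":[0,0,0.8],"roll":0,"jaw":20}]}}

```text
time_s: 7.4
tcp_pos: [0.6583, 0.0986, 0.0436]
eef_rot: [180.0, 0.0, 160.0]
contact_force: [-2.8, -0.1, 4.8]
gripper_width: 0.0328
gripper_force: 40.0
```

Contact at the floor height. I'll release gently and rise.

Request:
{"method": "send_rows", "body": {"steps": [{"dp":[0,0,0],"roll":0,"jaw":40},{"dp":[0,0,0],"roll":0,"jaw":55},{"dp":[0,0,0],"roll":0,"jaw":70},{"dp":[0,0,0],"roll":0,"jaw":85},{"dp":[0,0,0],"roll":0,"jaw":85}]}}

```text
time_s: 8.02
tcp_pos: [0.6581, 0.0985, 0.0425]
eef_rot: [-180.0, -0.0, 159.9]
contact_force: [0.7, 0.0, 0.3]
gripper_width: 0.0697
gripper_force: 0.0
```

Request:
{"method": "send_rows", "body": {"steps": [{"dp":[0,0,-20],"roll":0,"jaw":100},{"dp":[0,0,-50],"roll":0,"jaw":100},{"dp":[0,0,-90],"roll":0,"jaw":100},{"dp":[0,0,-130],"roll":0,"jaw":100},{"dp":[0,0,-156],"roll":0,"jaw":100}]}}

```text
time_s: 8.65
tcp_pos: [0.6587, 0.0986, 0.2011]
eef_rot: [179.9, 0.1, 159.9]
contact_force: [0.3, 0.5, -0.6]
gripper_width: 0.088
gripper_force: 0.0
```

Run:
```python
from plant import r
import cv2,pickle
from h import *
s=r.capture("side")
cv2.imwrite("pics/p3.png",cv2.resize(s["image"][150:290,200:360],None,fx=4,fy=4,interpolation=cv2.INTER_CUBIC))
go(.4398,.1790,.2,160)
```

```text
t 8.7 tcp [0.66   0.0988 0.2045] [179.8    0.32 159.97] dp [ 2.344e+02 -1.000e-01  3.200e+00] roll -0.001
```

View pics/p3.png

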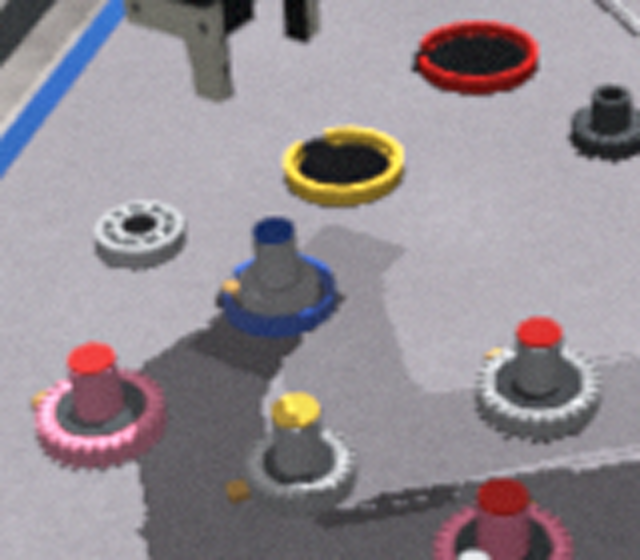

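The blue gear is seated with its tab in the notch (crop (230,287)). Next is the large red gear.

Request:
{"method": "send_rows", "body": {"steps": [{"dp":[30,0,0],"roll":0,"jaw":100},{"dp":[85,0,0],"roll":0,"jaw":100},{"dp":[143,0,0],"roll":0,"jaw":100},{"dp":[200,0,0],"roll":0,"jaw":100},{"dp":[233,0,0],"roll":0,"jaw":100}]}}

```text
time_s: 9.32
tcp_pos: [0.4371, 0.1787, 0.1988]
eef_rot: [180.0, 0.0, 160.0]
contact_force: [0.5, 0.2, -0.3]
gripper_width: 0.0877
gripper_force: 0.0
```

Request:
{"method": "send_rows", "body": {"steps": [{"dp":[0,0,0],"roll":0,"jaw":100},{"dp":[0,0,0],"roll":0,"jaw":100}]}}

```text
time_s: 9.57
tcp_pos: [0.4395, 0.1787, 0.1989]
eef_rot: [180.0, 0.0, 160.0]
contact_force: [0.6, -0.3, 0.1]
gripper_width: 0.0876
gripper_force: 0.0
```

Run:
```python
from plant import r
import cv2
from h import *
w=r.capture("wrist");im=w["image"].astype(int);p=proj(w,[.4398,.179,.064]);print(p)
m=((im[...,2]>110)&(im[...,1]<70)&(im[...,0]<70)).astype(np.uint8)
n,l,s,c=cv2.connectedComponentsWithStats(m)
for i in range(1,n):
    if s[i,4]>100: print(s[i],c[i].round(1),onplane(w,c[i],.064).round(4))
go(.4398,.1790,.037,160)
```

```text
[317.8139885  191.00087142]
[323   0  35  17 434] [339.7   6.4] [0.2885 0.2545 0.064 ]
[460 115  33  34 847] [476.  131.3] [0.436  0.3461 0.064 ]
[303 177  30  30 643] [317.4 191.3] [0.44   0.1784 0.064 ]
t 9.625 tcp [0.4397 0.1785 0.1987] [1.7999e+02 1.0000e-02 1.5993e+02] dp [1.000e-01 5.000e-01 1.617e+02] roll -0.001
```

The wrist camera finds the red plug at (317,191), which is (0.440, 0.178), so the aim is good.

Request:
{"method": "send_rows", "body": {"steps": [{"dp":[0,0,40],"roll":0,"jaw":100},{"dp":[0,0,80],"roll":0,"jaw":100},{"dp":[0,0,115],"roll":0,"jaw":100},{"dp":[0,0,145],"roll":0,"jaw":100},{"dp":[0,0,161],"roll":0,"jaw":100}]}}

```text
time_s: 10.25
tcp_pos: [0.4393, 0.1773, 0.0355]
eef_rot: [-179.8, -0.1, 159.8]
contact_force: [-0.1, -0.8, -0.4]
gripper_width: 0.0877
gripper_force: 0.0
```

Request:
{"method": "send_rows", "body": {"steps": [{"dp":[0,0,0],"roll":0,"jaw":70},{"dp":[0,0,0],"roll":0,"jaw":50},{"dp":[0,0,0],"roll":0,"jaw":30},{"dp":[0,0,0],"roll":0,"jaw":20},{"dp":[0,0,0],"roll":0,"jaw":20}], "newtons": 45}}

```text
time_s: 10.88
tcp_pos: [0.4394, 0.1786, 0.0381]
eef_rot: [180.0, 0.0, 159.9]
contact_force: [0.0, -0.5, 0.2]
gripper_width: 0.0432
gripper_force: 0.0
```

Request:
{"method": "send_rows", "body": {"steps": [{"dp":[0,0,0],"roll":0,"jaw":20},{"dp":[0,0,0],"roll":0,"jaw":20},{"dp":[0,0,0],"roll":0,"jaw":20},{"dp":[0,0,0],"roll":0,"jaw":20}]}}

```text
time_s: 11.38
tcp_pos: [0.4395, 0.1788, 0.0379]
eef_rot: [180.0, 0.0, 160.0]
contact_force: [-1.1, 1.9, 3.7]
gripper_width: 0.0324
gripper_force: 45.0
```

Request:
{"method": "send_rows", "body": {"steps": [{"dp":[0,0,-10],"roll":0,"jaw":20},{"dp":[0,0,-30],"roll":0,"jaw":20},{"dp":[0,0,-55],"roll":0,"jaw":20},{"dp":[0,0,-80],"roll":0,"jaw":20},{"dp":[0,0,-100],"roll":0,"jaw":20}]}}

```text
time_s: 12.0
tcp_pos: [0.4384, 0.1778, 0.1384]
eef_rot: [-179.9, -0.1, 159.9]
contact_force: [0.5, -0.0, -5.5]
gripper_width: 0.0324
gripper_force: 45.0
```

```bash
python3 -c "
from h import *
go(.575,-.3000,.138,160+53.6)"
```

```text
t 12.0 tcp [0.4384 0.1778 0.1384] [-1.7995e+02 -5.0000e-02  1.5991e+02] dp [-292.4 -401.8    0.5] roll -0.937
```

Request:
{"method": "send_rows", "body": {"steps": [{"dp":[-15,-20,0],"roll":0,"jaw":20},{"dp":[-42,-58,0],"roll":0,"jaw":20},{"dp":[-73,-100,0],"roll":0,"jaw":20},{"dp":[-104,-143,0],"roll":0,"jaw":20},{"dp":[-135,-186,0],"roll":0,"jaw":20}]}}

```text
time_s: 12.62
tcp_pos: [0.5014, -0.0444, 0.1375]
eef_rot: [-180.0, -0.1, 159.9]
contact_force: [1.8, 0.9, -4.2]
gripper_width: 0.0323
gripper_force: 45.0
```

Request:
{"method": "send_rows", "body": {"steps": [{"dp":[-32,-44,0],"roll":0,"jaw":20},{"dp":[-65,-90,0],"roll":0,"jaw":20},{"dp":[-97,-133,0],"roll":0,"jaw":20},{"dp":[-128,-176,0],"roll":0,"jaw":20},{"dp":[-157,-216,0],"roll":0,"jaw":20}]}}

```text
time_s: 13.25
tcp_pos: [0.5746, -0.3009, 0.1369]
eef_rot: [180.0, -0.2, 159.9]
contact_force: [0.3, 0.2, -4.5]
gripper_width: 0.0327
gripper_force: 45.0
```

Request:
{"method": "send_rows", "body": {"steps": [{"dp":[0,0,0],"roll":-0.15,"jaw":20},{"dp":[0,0,0],"roll":-0.32,"jaw":20},{"dp":[0,0,0],"roll":-0.5,"jaw":20},{"dp":[0,0,0],"roll":-0.68,"jaw":20},{"dp":[0,0,0],"roll":-0.82,"jaw":20}]}}

```text
time_s: 13.88
tcp_pos: [0.5742, -0.299, 0.1368]
eef_rot: [179.9, -0.1, -152.8]
contact_force: [0.4, -0.0, -4.9]
gripper_width: 0.0322
gripper_force: 45.0
```

Request:
{"method": "send_rows", "body": {"steps": [{"dp":[0,0,0],"roll":-0.08,"jaw":20},{"dp":[0,0,0],"roll":-0.116,"jaw":20},{"dp":[0,0,0],"roll":-0.116,"jaw":20},{"dp":[0,0,0],"roll":-0.116,"jaw":20}]}}

```text
time_s: 14.38
tcp_pos: [0.5753, -0.2993, 0.1375]
eef_rot: [180.0, -0.0, -146.5]
contact_force: [0.6, 0.4, -4.3]
gripper_width: 0.0325
gripper_force: 45.0
```

Run:
```python
from plant import r
import cv2
from h import *
s=r.capture("side");w=r.capture("wrist")
a=np.vstack([cv2.resize(s["image"][110:185,260:460],None,fx=4,fy=4,interpolation=cv2.INTER_CUBIC),cv2.resize(w["image"][150:350,160:480],(480,300))[:, :].copy() if 0 else cv2.resize(w["image"][130:310,80:560],(800,300))])
cv2.imwrite("pics/p4.png",a)
go(.575,-.3000,.138,160+53.6)
```

```text
t 14.475 tcp [ 0.5754 -0.2993  0.1376] [ 1.7999e+02 -1.0000e-02 -1.4648e+02] dp [ 0.8 -0.3 -0.4] roll -0.001
```

View pics/p4.png

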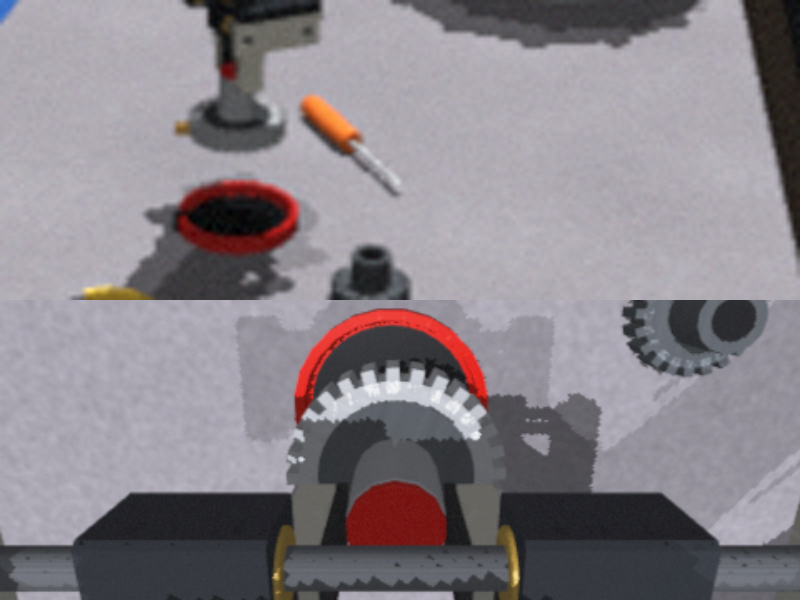

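The red gear is above its holder, tab towards the notch side and centred (391 against 395). I'll lower it.

Request:
{"method": "send_rows", "body": {"steps": [{"dp":[0,0,20],"roll":0,"jaw":20},{"dp":[0,0,40],"roll":0,"jaw":20},{"dp":[0,0,60],"roll":0,"jaw":20},{"dp":[0,0,74],"roll":0,"jaw":20},{"dp":[0,0,80],"roll":0,"jaw":20}]}}

```text
time_s: 15.1
tcp_pos: [0.5752, -0.2993, 0.0568]
eef_rot: [180.0, -0.0, -146.4]
contact_force: [-0.2, -0.6, -4.7]
gripper_width: 0.0327
gripper_force: 45.0
```

Request:
{"method": "send_rows", "body": {"steps": [{"dp":[0,0,4],"roll":0,"jaw":20},{"dp":[0,0,8],"roll":0,"jaw":20},{"dp":[0,0,11],"roll":0,"jaw":20},{"dp":[0,0,13],"roll":0,"jaw":20},{"dp":[0,0,13.5],"roll":0,"jaw":20}]}}

```text
time_s: 15.72
tcp_pos: [0.5756, -0.2993, 0.0442]
eef_rot: [-180.0, 0.0, -146.4]
contact_force: [-0.2, -0.1, -4.3]
gripper_width: 0.0331
gripper_force: 45.0
```

Request:
{"method": "send_rows", "body": {"steps": [{"dp":[0,0,0.5],"roll":0,"jaw":20},{"dp":[0,0,0.5],"roll":0,"jaw":20},{"dp":[0,0,0.5],"roll":0,"jaw":20}]}}

```text
time_s: 16.1
tcp_pos: [0.5758, -0.2993, 0.044]
eef_rot: [-180.0, 0.0, -146.4]
contact_force: [-1.0, 0.5, -1.3]
gripper_width: 0.0323
gripper_force: 45.0
```

Request:
{"method": "send_rows", "body": {"steps": [{"dp":[0,0,0.5],"roll":0,"jaw":20},{"dp":[0,0,0.8],"roll":0,"jaw":20},{"dp":[0,0,0.8],"roll":0,"jaw":20}]}}

```text
time_s: 16.48
tcp_pos: [0.5758, -0.2993, 0.0439]
eef_rot: [-180.0, 0.0, -146.4]
contact_force: [-3.6, 3.5, 5.7]
gripper_width: 0.0326
gripper_force: 45.0
```

Request:
{"method": "send_rows", "body": {"steps": [{"dp":[0,0,0],"roll":0,"jaw":40},{"dp":[0,0,0],"roll":0,"jaw":55},{"dp":[0,0,0],"roll":0,"jaw":70},{"dp":[0,0,0],"roll":0,"jaw":85},{"dp":[0,0,0],"roll":0,"jaw":85}]}}

```text
time_s: 17.1
tcp_pos: [0.5756, -0.2994, 0.0428]
eef_rot: [-180.0, -0.0, -146.4]
contact_force: [-0.2, 0.3, -0.0]
gripper_width: 0.0693
gripper_force: 0.0
```

Request:
{"method": "send_rows", "body": {"steps": [{"dp":[0,0,-20],"roll":0,"jaw":100},{"dp":[0,0,-50],"roll":0,"jaw":100},{"dp":[0,0,-90],"roll":0,"jaw":100},{"dp":[0,0,-130],"roll":0,"jaw":100},{"dp":[0,0,-156],"roll":0,"jaw":100}]}}

```text
time_s: 17.73
tcp_pos: [0.5761, -0.2996, 0.2012]
eef_rot: [-179.9, 0.1, -146.4]
contact_force: [0.3, 0.1, -0.1]
gripper_width: 0.0875
gripper_force: 0.0
```

Run:
```python
from plant import r
import cv2
from h import *
s=r.capture("side");w=r.capture("wrist")
a=np.vstack([cv2.resize(s["image"][110:185,260:460],None,fx=4,fy=4,interpolation=cv2.INTER_CUBIC),cv2.resize(w["image"][120:300,80:560],(800,300))])
cv2.imwrite("pics/p5.png",a)
go(.5870,.2895,.2,-146.4)
```

```text
t 17.825 tcp [ 0.5773 -0.3     0.2028] [-179.72    0.21 -146.42] dp [-334.2  485.7    1.6] roll -0.0
```

View pics/p5.png

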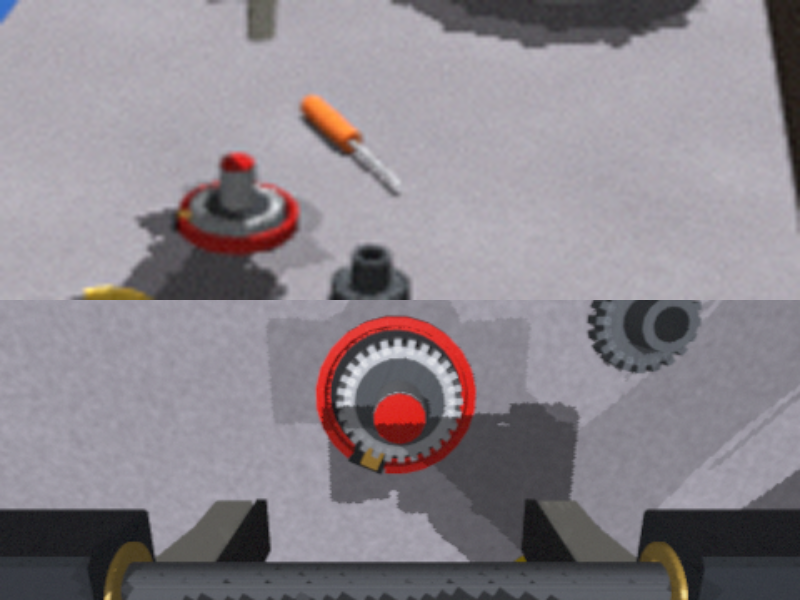

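The red gear is seated, tab in the notch (wrist crop (370,458)). Next is yellow.

Request:
{"method": "send_rows", "body": {"steps": [{"dp":[-15,22,0],"roll":0,"jaw":100},{"dp":[-40,58,0],"roll":0,"jaw":100},{"dp":[-68,99,0],"roll":0,"jaw":100},{"dp":[-96,140,0],"roll":0,"jaw":100},{"dp":[-124,181,0],"roll":0,"jaw":100}]}}

```text
time_s: 18.45
tcp_pos: [0.5783, -0.0785, 0.1982]
eef_rot: [180.0, -0.0, -146.4]
contact_force: [1.4, 0.5, -0.5]
gripper_width: 0.0875
gripper_force: 0.0
```

Request:
{"method": "send_rows", "body": {"steps": [{"dp":[-28,41,0],"roll":0,"jaw":100},{"dp":[-56,82,0],"roll":0,"jaw":100},{"dp":[-84,122,0],"roll":0,"jaw":100},{"dp":[-112,163,0],"roll":0,"jaw":100},{"dp":[-140,203,0],"roll":0,"jaw":100}]}}

```text
time_s: 19.08
tcp_pos: [0.5828, 0.1682, 0.1982]
eef_rot: [180.0, -0.0, -146.4]
contact_force: [0.3, -0.4, 0.3]
gripper_width: 0.0878
gripper_force: 0.0
```

Request:
{"method": "send_rows", "body": {"steps": [{"dp":[-28,41,0],"roll":0,"jaw":100},{"dp":[-52,76,0],"roll":0,"jaw":100},{"dp":[-69,102,0],"roll":0,"jaw":100},{"dp":[-69,102,0],"roll":0,"jaw":100},{"dp":[-69,102,0],"roll":0,"jaw":100}]}}

```text
time_s: 19.7
tcp_pos: [0.5842, 0.2892, 0.1984]
eef_rot: [-180.0, -0.1, -146.4]
contact_force: [0.1, 1.0, 0.4]
gripper_width: 0.0876
gripper_force: 0.0
```

Run:
```python
from plant import r
import cv2
from h import *
w=r.capture("wrist");im=w["image"].astype(int);p=proj(w,[.587,.2895,.064]);print(p)
m=((im[...,2]>90)&(im[...,1]>80)&(im[...,0]<im[...,1]*.4)).astype(np.uint8)
n,l,s,c=cv2.connectedComponentsWithStats(m)
for i in range(1,n):
    if s[i,4]>60: print(s[i],c[i].round(1),onplane(w,c[i],.064).round(4))
go(.5870,.2895,.0375,-146.4)
```

```text
[315.96668264 193.74390475]
[   0    0   42   94 1714] [22.8 50.8] [ 0.6226 -0.0089  0.064 ]
[301 180  31  30 702] [315.9 194.5] [0.5877 0.2899 0.064 ]
t 19.75 tcp [0.5843 0.2889 0.1987] [-1.8000e+02 -3.0000e-02 -1.4647e+02] dp [ -2.7  -1.  161.2] roll -0.001
```

Request:
{"method": "send_rows", "body": {"steps": [{"dp":[-3,-1,40],"roll":0,"jaw":100},{"dp":[-3,-1,80],"roll":0,"jaw":100},{"dp":[-3,-1,115],"roll":0,"jaw":100},{"dp":[-3,-1,145],"roll":0,"jaw":100},{"dp":[-3,-1,161],"roll":0,"jaw":100}]}}

```text
time_s: 20.38
tcp_pos: [0.587, 0.289, 0.0365]
eef_rot: [-180.0, -0.1, -146.5]
contact_force: [-0.2, 0.2, 0.3]
gripper_width: 0.0876
gripper_force: 0.0
```

Request:
{"method": "send_rows", "body": {"steps": [{"dp":[0,0,0],"roll":0,"jaw":70},{"dp":[0,0,0],"roll":0,"jaw":50},{"dp":[0,0,0],"roll":0,"jaw":30},{"dp":[0,0,0],"roll":0,"jaw":20},{"dp":[0,0,0],"roll":0,"jaw":20}]}}

```text
time_s: 21.0
tcp_pos: [0.5875, 0.2907, 0.0383]
eef_rot: [180.0, 0.0, -146.4]
contact_force: [0.0, -0.4, 0.2]
gripper_width: 0.0429
gripper_force: 0.0
```

Request:
{"method": "send_rows", "body": {"steps": [{"dp":[0,0,0],"roll":0,"jaw":20},{"dp":[0,0,0],"roll":0,"jaw":20},{"dp":[0,0,0],"roll":0,"jaw":20},{"dp":[0,0,0],"roll":0,"jaw":20}]}}

```text
time_s: 21.5
tcp_pos: [0.5875, 0.2906, 0.038]
eef_rot: [-180.0, 0.0, -146.4]
contact_force: [-1.8, -0.1, 3.2]
gripper_width: 0.0323
gripper_force: 45.0
```

Request:
{"method": "send_rows", "body": {"steps": [{"dp":[0,0,-10],"roll":0,"jaw":20},{"dp":[0,0,-30],"roll":0,"jaw":20},{"dp":[0,0,-55],"roll":0,"jaw":20},{"dp":[0,0,-80],"roll":0,"jaw":20},{"dp":[0,0,-100],"roll":0,"jaw":20}]}}

```text
time_s: 22.12
tcp_pos: [0.5872, 0.2906, 0.1389]
eef_rot: [180.0, 0.0, -146.4]
contact_force: [-0.2, -0.0, -3.3]
gripper_width: 0.0323
gripper_force: 45.0
```

```bash
python3 -c "
from h import *
go(.6542,-.0905,.158,-146.4-69.3)"
```

```text
t 22.125 tcp [0.5872 0.2906 0.1389] [ 179.98    0.   -146.45] dp [ 154.8 -354.6  -19.2] roll 1.209
```

Request:
{"method": "send_rows", "body": {"steps": [{"dp":[8,-18,-8],"roll":0,"jaw":20},{"dp":[24,-55,-19],"roll":0,"jaw":20},{"dp":[42,-97,-19],"roll":0,"jaw":20},{"dp":[61,-140,-19],"roll":0,"jaw":20},{"dp":[80,-183,-19],"roll":0,"jaw":20}]}}

```text
time_s: 22.75
tcp_pos: [0.6212, 0.0915, 0.1564]
eef_rot: [180.0, -0.1, -146.5]
contact_force: [-0.4, 0.7, -3.1]
gripper_width: 0.0326
gripper_force: 45.0
```

Request:
{"method": "send_rows", "body": {"steps": [{"dp":[19,-43,0],"roll":0,"jaw":20},{"dp":[38,-86,0],"roll":0,"jaw":20},{"dp":[56,-128,0],"roll":0,"jaw":20},{"dp":[69,-158,0],"roll":0,"jaw":20},{"dp":[75,-172,0],"roll":0,"jaw":20}]}}

```text
time_s: 23.38
tcp_pos: [0.6536, -0.0934, 0.156]
eef_rot: [179.9, -0.1, -146.6]
contact_force: [-0.6, 0.6, -3.5]
gripper_width: 0.0327
gripper_force: 45.0
```

Request:
{"method": "send_rows", "body": {"steps": [{"dp":[0,0,0],"roll":0.12,"jaw":20},{"dp":[0,0,0],"roll":0.28,"jaw":20},{"dp":[0,0,0],"roll":0.44,"jaw":20},{"dp":[0,0,0],"roll":0.6,"jaw":20},{"dp":[0,0,0],"roll":0.76,"jaw":20}]}}

```text
time_s: 24.0
tcp_pos: [0.6539, -0.0907, 0.1564]
eef_rot: [180.0, -0.1, 169.7]
contact_force: [-0.3, -0.3, -3.2]
gripper_width: 0.0326
gripper_force: 45.0
```

Request:
{"method": "send_rows", "body": {"steps": [{"dp":[0,0,0],"roll":0.16,"jaw":20},{"dp":[0,0,0],"roll":0.32,"jaw":20},{"dp":[0,0,0],"roll":0.45,"jaw":20},{"dp":[0,0,0],"roll":0.45,"jaw":20},{"dp":[0,0,0],"roll":0.45,"jaw":20}]}}

```text
time_s: 24.62
tcp_pos: [0.6543, -0.0908, 0.1567]
eef_rot: [-180.0, -0.0, 144.4]
contact_force: [0.4, -0.3, -3.1]
gripper_width: 0.0327
gripper_force: 45.0
```

Run:
```python
from plant import r
import cv2
from h import *
s=r.capture("side");w=r.capture("wrist")
a=np.vstack([cv2.resize(s["image"][130:230,220:420],(800,300),interpolation=cv2.INTER_CUBIC),cv2.resize(w["image"][130:310,80:560],(800,300))])
cv2.imwrite("pics/p6.png",a)
go(.6542,-.0905,.138,-146.4-69.3)
```

```text
t 24.725 tcp [ 0.6544 -0.0909  0.1568] [-1.7999e+02 -1.0000e-02  1.4434e+02] dp [ 0.4  0.2 18.8] roll 0.001
```

View pics/p6.png

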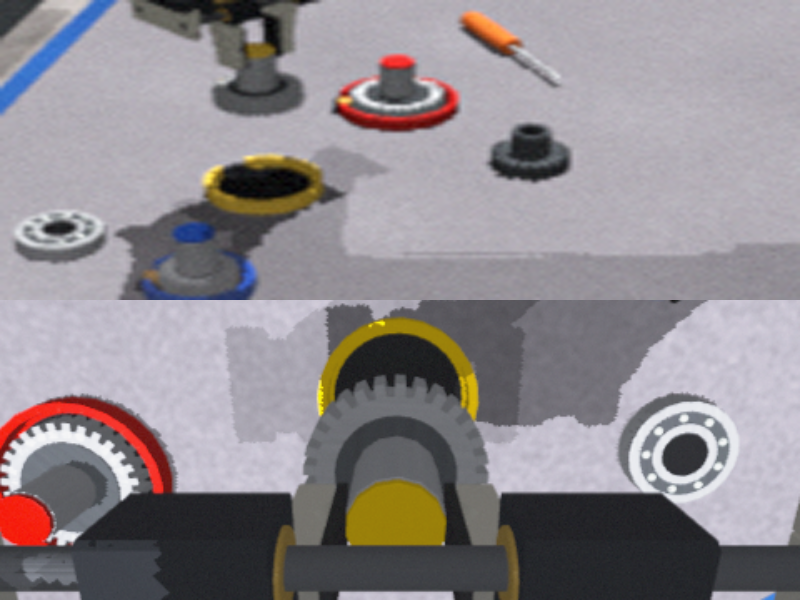

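The gear is centred over the yellow holder (397 against 396). The tab is on the far side, where the notch is. I'll lower it.

Request:
{"method": "send_rows", "body": {"steps": [{"dp":[0,0,25],"roll":0,"jaw":20},{"dp":[0,0,50],"roll":0,"jaw":20},{"dp":[0,0,75],"roll":0,"jaw":20},{"dp":[0,0,92],"roll":0,"jaw":20},{"dp":[0,0,99],"roll":0,"jaw":20}]}}

```text
time_s: 25.35
tcp_pos: [0.6541, -0.091, 0.0568]
eef_rot: [-179.9, -0.1, 144.3]
contact_force: [0.0, 0.5, -2.0]
gripper_width: 0.0326
gripper_force: 45.0
```

Request:
{"method": "send_rows", "body": {"steps": [{"dp":[0,0,4],"roll":0,"jaw":20},{"dp":[0,0,8],"roll":0,"jaw":20},{"dp":[0,0,11],"roll":0,"jaw":20},{"dp":[0,0,13],"roll":0,"jaw":20},{"dp":[0,0,13.5],"roll":0,"jaw":20}]}}

```text
time_s: 25.98
tcp_pos: [0.6545, -0.0909, 0.0444]
eef_rot: [180.0, 0.0, 144.2]
contact_force: [-0.7, -0.3, -3.9]
gripper_width: 0.0327
gripper_force: 45.0
```

Request:
{"method": "send_rows", "body": {"steps": [{"dp":[0,0,0.5],"roll":0,"jaw":20},{"dp":[0,0,0.5],"roll":0,"jaw":20},{"dp":[0,0,0.5],"roll":0,"jaw":20}]}}

```text
time_s: 26.35
tcp_pos: [0.6546, -0.0909, 0.0441]
eef_rot: [180.0, 0.0, 144.2]
contact_force: [-1.7, 0.3, -1.8]
gripper_width: 0.0326
gripper_force: 45.0
```

Request:
{"method": "send_rows", "body": {"steps": [{"dp":[0,0,0.5],"roll":0,"jaw":20},{"dp":[0,0,0.8],"roll":0,"jaw":20},{"dp":[0,0,0.8],"roll":0,"jaw":20}]}}

```text
time_s: 26.72
tcp_pos: [0.6546, -0.0909, 0.044]
eef_rot: [180.0, 0.0, 144.2]
contact_force: [-3.9, 1.5, 5.8]
gripper_width: 0.0324
gripper_force: 45.0
```

Request:
{"method": "send_rows", "body": {"steps": [{"dp":[0,0,0],"roll":0,"jaw":40},{"dp":[0,0,0],"roll":0,"jaw":55},{"dp":[0,0,0],"roll":0,"jaw":70},{"dp":[0,0,0],"roll":0,"jaw":85},{"dp":[0,0,0],"roll":0,"jaw":85}]}}

```text
time_s: 27.35
tcp_pos: [0.6545, -0.091, 0.043]
eef_rot: [-180.0, -0.0, 144.2]
contact_force: [-0.9, 0.1, 0.7]
gripper_width: 0.0696
gripper_force: 0.0
```

Request:
{"method": "send_rows", "body": {"steps": [{"dp":[0,0,-20],"roll":0,"jaw":100},{"dp":[0,0,-50],"roll":0,"jaw":100},{"dp":[0,0,-90],"roll":0,"jaw":100},{"dp":[0,0,-130],"roll":0,"jaw":100},{"dp":[0,0,-156],"roll":0,"jaw":100}]}}

```text
time_s: 27.98
tcp_pos: [0.6551, -0.091, 0.2015]
eef_rot: [179.9, 0.1, 144.2]
contact_force: [-0.0, 0.1, -0.6]
gripper_width: 0.0877
gripper_force: 0.0
```

Run:
```python
from plant import r
import cv2
from h import *
s=r.capture("side");w=r.capture("wrist")
a=np.vstack([cv2.resize(s["image"][130:230,220:420],(800,300),interpolation=cv2.INTER_CUBIC),cv2.resize(w["image"][120:300,80:560],(800,300))])
cv2.imwrite("pics/p7.png",a)
print(r.get_state())
```

```text
{'time_s': 28.075, 'joints': array([ 8.96078655e+00,  1.95298688e+01, -2.22245442e+00,  6.13643181e-02,
       -6.79040185e+01, -1.34726550e+02]), 'qd': array([-0.03650063,  1.7844253 , -3.07741103, -1.20274666,  2.33664744,
        0.06006589]), 'joint_torque': array([-1.66722445e-02, -5.57635581e+01,  2.87955272e+01,  6.69701725e+00,
       -6.49011657e-01, -1.31207453e-04]), 'tcp_pos': array([ 0.65632072, -0.09107206,  0.20303749]), 'eef_rot': array([179.79865936,   0.28426028, 144.25664939]), 'contact_force': array([ 0.30044092,  1.32328795, -0.47046163]), 'moment': array([-0.08365929, -0.01213024,  0.01763286]), 'gripper_force': 0.0, 'gripper_width': 0.08781221012159453}
```

View pics/p7.png

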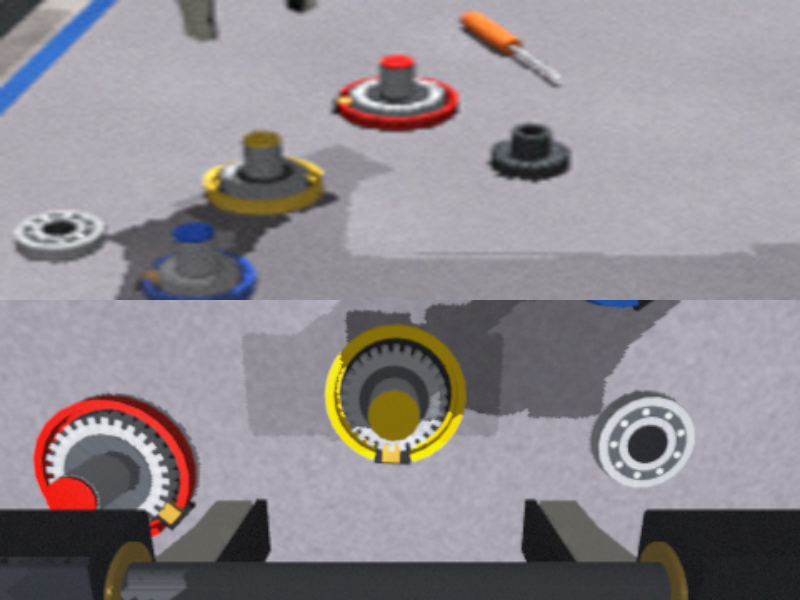

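All three gears are seated with their tabs in the notches (yellow tab at (392,455)), and the arm is clear. I'll let it settle briefly, then hand in.

Request:
{"method": "send_rows", "body": {"steps": [{"dp":[0,0,0],"roll":0,"jaw":100},{"dp":[0,0,0],"roll":0,"jaw":100},{"dp":[0,0,0],"roll":0,"jaw":100}]}}

```text
time_s: 28.45
tcp_pos: [0.6541, -0.091, 0.198]
eef_rot: [-179.9, -0.1, 144.2]
contact_force: [0.2, -0.1, -0.2]
gripper_width: 0.0876
gripper_force: 0.0
```

```bash
python3 -c "
from plant import r
print(r.close_job())"
```

```text
the job is handed in; nothing more can be done
None
```

The red, yellow and blue gears are each down in the holder of their own colour with the tab in the notch, and the job was handed in at about 28 s of the 96 s allowed; the hand-in call returned no verdict.

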